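First in, first out: restock the glue-pot lane

ROBOT

A 6-joint arm with a two-finger parallel gripper is mounted at the origin on the work surface. World frame = base frame: x ahead of the robot, y to its left, z up, the work surface at z = 0. Lengths are in m, angles in rad, forces in N, time in s.
With the tool pointing down it reaches from about 0.375 to 0.975 m from the base axis. Payload 3.8 kg.
Tool frame: the origin (TCP) lies midway between the tips of the shut fingers; the grasp point (between the pads) lies 19 mm behind it; z points along the fingers, y is the line along which they close (so a half turn about z gives the same grasp; the last joint's range is limited). The gripper opens to 85 mm and grips with 20 to 120 N. Pads are 22 mm wide; open, the fingers measure 114 mm over their backs; the gripper's body (76 mm by 85 mm) begins 54 mm behind the grasp point. The pads swing forward as they close: fully open they stand 13 mm farther back than shut.
Start: joints at [1.273, 0.264, 1.604, -0, 1.274, -0.037], TCP at [0.174, 0.652, 0.231] pointing down, gripper open.
Joint ranges: [-2.63, 2.63], [-0.94, 2.18], [0.31, 2.57], [-1.31, 4.45], [0, 2.66], [-2.55, 2.55]. Speed limits (rad/s): [2.57, 2.57, 3.14, 3.14, 3.14, 3.14].

INTERFACE

Orientations are given as a rotation vector (axis times angle).
In Python, from workcell import bot, imaging gives the robot as it stands.
- The arm moves only by the tool step_arm, never from a script. Its argument "series" is a list of rows, each an object of numbers: "grip": the closure, from -1 (fully open) to 1 (shut); "x", "y", "z": the shift along the tool's x, y, z normalised to -1 to 1, where 1 is 500 mm; "ax", "ay", "az": the turn, a rotation vector about the tool's x, y, z normalised to -1 to 1, where 1 is 30 degrees. A call has 1 to 12 rows; each row is the pose to reach, as a shift and turn from the pose commanded when the call began, along the tool's axes at that moment; what a row does not reach only later rows make up. A row lasts 1/10 s, in which the tool goes at most 50 mm and 8.59 degrees, less where a joint would pass 70% of its speed; a pose out of reach is approached as far as the arm can. A call with a number of a shift or a turn outside -1 to 1 is refused whole. A call with a gripper value outside its range is refused whole. The fingers move at their own pace and stop on an object; "force" is the grip in N (left out, the last holds). Time passes only in rows, so rows that repeat a pose let the fingers close. It gives the time, the measured TCP pose, the force, the opening and the grip force at its end, in the units of the state.
- bot.read_state(): the state, without advancing time (a new reading comes with each control period).
- imaging.read_camera(name): name is "side" or "top"; returns a dict with "img" (384x512x3 uint8, red, green, blue), "fx", "fy", "cx", "cy" (pixels), "R" (3x3) and "t" (3): a world point X has camera coordinates R X + t. Camera axes: x right, y down, z forward; pixel columns grow to the right and rows downward; lengths in m; the calibration is good to about 2 mm. A picture is of the moment at which its call begins. There is no depth.
- bot.finish_job(): hands the job in; it is judged then, once.
The state is a dict: "time": time; "q": joint angles; "joint_vel": joint speeds; "joint_torque": joint torques, N m; "tool_pos": TCP position; "tcp_rot": TCP orientation; "wrist_force": force on the tool from outside, world axes, zero at the start; "torque": the same for the moment, N m; "width": opening from 0.0 (shut) to 1.0 (fully open); "grip_force": force on a finger pad.
Only numpy, scipy, OpenCV 4.12 (cv2) and the standard library are available. Lean on these libraries where they do the work, as an engineer would, in place of code of your own. Each camera call takes 0.05 s, during which the arm holds its last target. There are 200 camera calls.

TASK

Restock the glue pots in the middle lane of the bench rack first in, first out: first bring the old pot, which has been pushed back under the clear upper shelf, forward until it stands at the lane's front lip, then take the fresh pot out of the open reserve drawer and stand it upright in the same lane, close behind the old one. Push the drawer fully home past its catch, and leave the tins and cartons in the other two lanes where they are.

Things in the scene. Friction and masses are not known exactly. Their poses are not given: they have to be found in the camera images.
- rack: Fixed open-backed plywood bench rack, 190 mm deep (x), 288 wide (y). Origin: centre of its underside, on the table; x from front (robot side) to rear, y left, z up. Three lanes along x, centres at y = 93.5, 0, -93.5 mm, floor at z = 24. Middle lane 76 mm clear between battens 16 mm high. Side panels at y = +-135 to 144 mm: 70 mm high, but 310 mm high behind x = 14.
- lane_front (a point): Front end of the middle lane: point on the lane floor, mid-width, at the inner face of the front lip (rack x = -86, y = 0, z = 24 mm), axes as the rack's. The lip is 9 mm thick and rises 20 mm above the lane floor; the lane runs 172 mm back from it (+x) to a rear rail of the same height.
- shelf_edge (a point): Middle of the lower front edge of the clear acrylic upper shelf that covers the rear half of the lanes: rack x = 2, y = 0, z = 280 mm, axes as the rack's. Shelf and edge strip of plywood (16 mm high, 10 deep) reach back 93 mm (+x) and 135 mm to each side; stock stands on it to z = 340 at both ends. In front of this edge the lanes are open above.
- old_pot: Old glue pot: upright round white plastic pot with a ribbed screw lid, 56 mm diameter, 60 mm high, straight-sided to grip, 100 to 200 g. Origin at the centre of its underside, z up. At first the only pot in the rack: in the middle lane, its axis 12 to 42 mm behind the upper shelf's front edge.
- new_pot: Fresh glue pot, identical to the old one (56 mm diameter, 60 mm high, 100 to 200 g, origin at the centre of its underside, z up). At first it stands upright in the open top drawer of the cabinet, at the left or the right; the other thing in that drawer is a low roll of paper tape (54 mm diameter, 24 mm high).
- cabinet: Fixed two-drawer wooden cabinet, 200 mm deep (x), 280 wide (y), 200 high. Origin: centre of its underside, on the table; x from front (robot side) to rear; front face at x = -100 mm. Lower drawer shut, not used. Top drawer stands open towards the robot: its floor is at z = 114, its inside 242 mm wide, its front and walls rise to z = 167, so a pot in it stands 7 mm proud.
- drawer (a joint): Opening of the top drawer in m: 0 = fully home (front flush with the cabinet's front), grows towards the robot, up to 0.155; 0.115 to 0.150 at first. Runs with about 1 N of friction; between 13 and 7 mm before home it climbs over a sprung ball catch (3 to 4 N in all), which then draws it home and holds it.
- drawer_front (a point): Centre of the outside face of the top drawer's front: a flat panel 258 mm wide, 60 mm high (30 mm up and down from this point), 10 mm thick, no handle, only a small label frame standing 2 mm out (60 mm wide, from 18 mm below this point to 12 mm above). Moves with the drawer; x axis points into the cabinet.
- tin_a: Low round metal tin, 54 mm diameter, 34 mm high, in the left lane (y = +93.5 mm of the rack), front or second place; to be left alone. Origin at the centre of its underside.
- tin_b: Second tin, identical to the first, in the left lane; to be left alone.
- carton_a: Small cardboard box, 46 x 46 x 40 mm high, in the right lane (y = -93.5 mm of the rack), front or second place; to be left alone. Origin at the centre of its underside.
- carton_b: Second small cardboard box, identical to the first, in the right lane; to be left alone.
There are look-alikes about, which are no part of the job. What is shaped like the old_pot but red is not meant. What is shaped like the new_pot but green is not meant.

How it is judged:
By the outcome, as a careful person would: the job done as asked, in the order asked, and still so for the second after the job is handed in, with the robot touching nothing.
It also fails if it takes over 72 s, if anything falls off the work surface, if the arm or the gripper's body presses on something with over 40 N, if the wrist force passes 120 N, or if a joint passes its speed limit or range.

## Working session

There is one attempt and no reset: what is moved stays moved. The work goes in short steps, Python scripts to look and compute and a tool call to move; the robot and the scene stay as the last step left them, time stands still between calls to the robot, and variables do not carry over. Pictures are saved under pics/ and viewed, at most 14 in all, crops included, and the job is handed in when it is done.

Besides the shell and the picture viewer there is one more tool, called after "Request:" as name([rows], argument=value, ...), one row to a line, values as JSON. step_arm: Moves the arm, as the interface text tells. Scaled input: -1 to 1 covers 500 mm each way for a shift and 30 degrees each way for a turn. Its arguments: {"type":"object","properties":{"series":{"type":"array","items":{"type":"object","properties":{"grip":{"type":"number"},"x":{"type":"number","minimum":-1,"maximum":1},"y":{"type":"number","minimum":-1,"maximum":1},"z":{"type":"number","minimum":-1,"maximum":1},"ax":{"type":"number","minimum":-1,"maximum":1},"ay":{"type":"number","minimum":-1,"maximum":1},"az":{"type":"number","minimum":-1,"maximum":1}}}},"force":{"type":"number"}},"required":["series"]}

```bash
mkdir -p pics; ls
python3 - <<'E'
from workcell import bot, imaging
import cv2, numpy as np
s=bot.read_state();print({k:np.round(v,3) for k,v in s.items()})
for n in("side","top"):
    c=imaging.read_camera(n);cv2.imwrite(f"pics/{n}0.png",cv2.resize(c["img"][:,:,::-1],(800,600),interpolation=cv2.INTER_CUBIC))
    print(n,c["fx"],c["fy"],c["cx"],c["cy"],np.round(c["R"],4).tolist(),np.round(c["t"],4), "cam",np.round(-np.array(c["R"]).T@c["t"],3))
E
```

```text
pics
{'time': np.float64(0.0), 'q': array([ 1.273,  0.265,  1.605, -0.   ,  1.274, -0.037]), 'joint_vel': array([-0.001, -0.001,  0.   , -0.001, -0.001, -0.001]), 'joint_torque': array([ 0.0000e+00, -5.1510e+01, -3.6732e+01, -0.0000e+00,  1.2000e-02,
        0.0000e+00]), 'tool_pos': array([0.174, 0.651, 0.23 ]), 'tcp_rot': array([-4.080e-01, -3.115e+00,  3.000e-03]), 'wrist_force': array([ 0.936, -0.147, -0.093]), 'torque': array([ 0.03 , -0.055, -0.004]), 'grip_force': np.float64(0.0), 'width': np.float64(1.001)}
side 360.52062022572835 360.52062022572835 248.69051173489575 194.2954861720069 [[-0.6857, -0.7278, 0.0046], [-0.547, 0.5112, -0.663], [0.4802, -0.4571, -0.7486]] [0.4145 0.4065 0.7552] cam [0.144 0.439 0.833]
top 416.41494060720896 416.41494060720896 251.23626343185364 191.06523083886827 [[-0.012, -0.9999, -0.0001], [-0.9771, 0.0118, -0.2125], [0.2125, -0.0024, -0.9772]] [0.0224 0.5935 1.1839] cam [0.329 0.018 1.283]
```

View pics/top0.png

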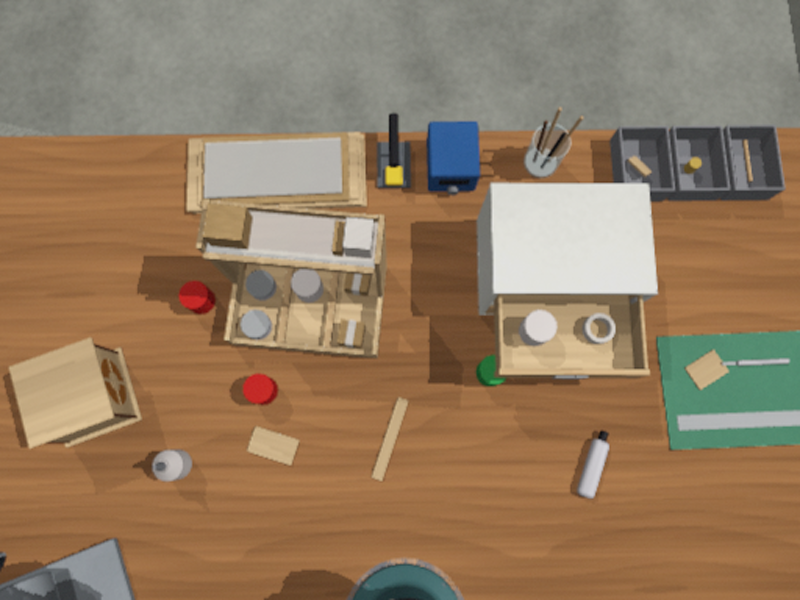

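View pics/side0.png

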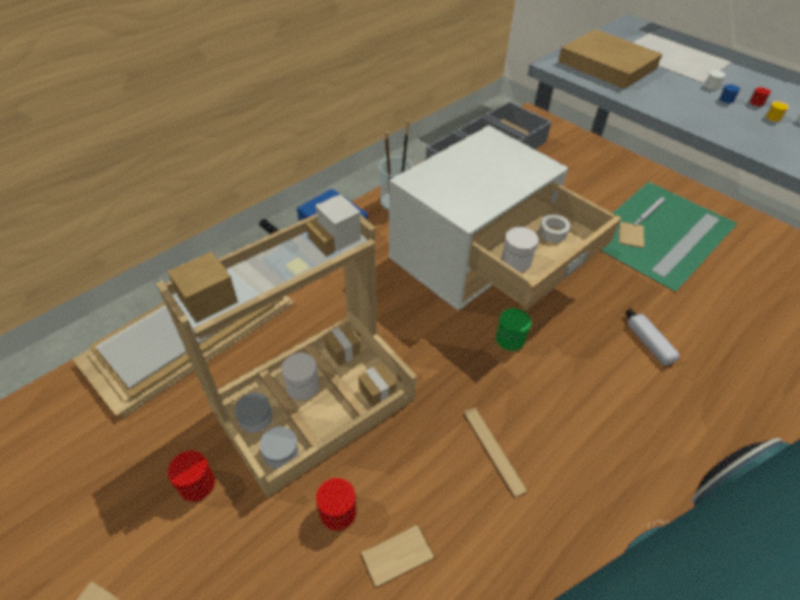

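The top view shows the old pot, white, at (307,283) in the rack's middle lane. The new pot, white, is at (540,326) in the drawer, with the tape roll at (600,328). The look-alikes are two red pots at (197,297) and (260,389), and a green one at (492,370) beside the drawer. In the side view the old pot is at (300,375) and the new pot at (520,247). I'll confirm both in enlarged crops.

```bash
cat > h.py <<'E'
import numpy as np, cv2
from workcell import bot, imaging
def ray(c,u,v,z):
    R=np.array(c["R"]);C=-R.T@np.array(c["t"])
    d=R.T@np.array([(u-c["cx"])/c["fx"],(v-c["cy"])/c["fy"],1]);return C+d*(z-C[2])/d[2]
def proj(c,X):
    p=np.array(c["R"])@X+np.array(c["t"]);return np.array([c["fx"]*p[0]/p[2]+c["cx"],c["fy"]*p[1]/p[2]+c["cy"]])
def crop(c,u,v,w,h,s):
    # pixel (X,Y) in crop -> native u+X/s - 0.5+0.5/s
    return cv2.resize(np.ascontiguousarray(c["img"][v:v+h,u:u+w,::-1]),None,fx=s,fy=s,interpolation=cv2.INTER_CUBIC)
E
python3 - <<'E'
from h import *
t=imaging.read_camera("top");s=imaging.read_camera("side")
a=np.hstack([crop(t,125,130,133,100,3),crop(t,300,150,133,100,3)])
b=np.hstack([crop(s,135,205,133,100,3),crop(s,280,110,133,100,3)])
cv2.imwrite("pics/c1.png",np.vstack([a,b]))
E
```

```text
(no output)
```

View pics/c1.png

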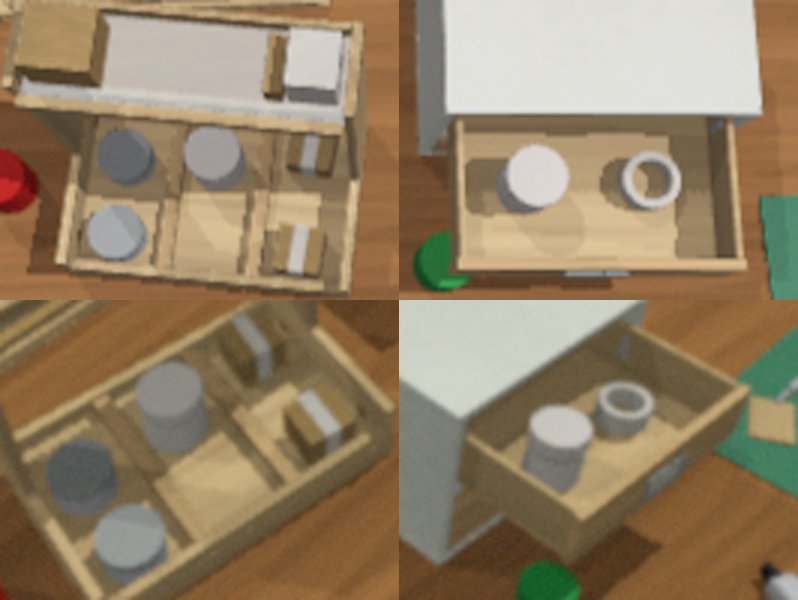

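The crops confirm both pots: each is white with a lid. In the top crop the old pot's lid is at (212,155) and the new pot's at (537,177). In the side crop they are at (170,388) and (560,427).

Run:
```python
from h import *
np.set_printoptions(precision=4,suppress=True)
t=imaging.read_camera("top");s=imaging.read_camera("side")
T=lambda X,Y,z:ray(t,125+X/3,130+Y/3,z)[:2]
D=lambda X,Y,z:ray(t,300+(X-399)/3,150+Y/3,z)[:2]
S=lambda X,Y,z:ray(s,135+X/3,205+(Y-300)/3,z)[:2]
E_=lambda X,Y,z:ray(s,280+(X-399)/3,110+(Y-300)/3,z)[:2]
print("old",T(212,155,.084),S(170,388,.084)); print("new",D(537,177,.174),E_(560,427,.174))
L,R=T(57,263,.07),T(350,293,.07);print("rack front",L,R,np.linalg.norm(L-R),np.degrees(np.arctan2(*(L-R))) )
L,R=T(15,103,.296),T(343,133,.296);print("strip",L,R,np.linalg.norm(L-R))
print("lane battens at lip front L/R",T(172,272,.04),T(250,279,.04))
L,R=D(452,270,.167),D(745,269,.167);print("drawer",L,R,np.linalg.norm(L-R))
L,R=D(447,113,.2),D(761,115,.2);print("cab",L,R,np.linalg.norm(L-R))
print("tins",T(125,155,.058),T(116,232,.058),"cartons",T(310,148,.064),T(300,245,.064))
```

```text
old [0.6198 0.1795] [0.6244 0.1795]
new [ 0.5171 -0.2397] [ 0.5196 -0.2373]
rack front [0.5161 0.3315] [0.4831 0.0446] 0.28882757273081117 6.55875720236109
strip [0.6141 0.3133] [0.5854 0.0445] 0.27032068888111915
lane battens at lip front L/R [0.5102 0.2236] [0.5022 0.1453]
drawer [ 0.4352 -0.1605] [ 0.4329 -0.4217] 0.26124719300217814
cab [ 0.5713 -0.1572] [ 0.5661 -0.436 ] 0.27889936383335595
tins [0.6271 0.2707] [0.5484 0.2772] cartons [0.6307 0.0839] [0.5321 0.0938]
```

```bash
cat >> h.py <<'E'
from scipy.spatial.transform import Rotation as Ro
YAW=np.radians(-6.4); O=np.array([.5955,.178,0])
def rack(x,y,z): return O+Ro.from_euler('z',YAW).apply([x,y,z])
def tool(yaw,tilt,sgn):
    z=np.array([np.sin(tilt),0,-np.cos(tilt)]);y=np.array([0,sgn,0.]);x=np.cross(y,z)
    return Ro.from_euler('z',yaw)*Ro.from_matrix(np.c_[x,y,z])
PAD=.025
def go(pad,R,back=0):
    "scaled shift/turn bringing the pad point to pad, backed off along tool z"
    s=bot.read_state();R0=Ro.from_rotvec(s["tcp_rot"]);p=pad+R.as_matrix()[:,2]*(PAD-back)
    d=R0.inv().apply(p-s["tool_pos"]);w=(R0.inv()*R).as_rotvec()
    print("t",round(float(s["time"]),2),"shift",np.round(d/.5,4),"turn",np.round(np.degrees(w)/30,3),"tcp goal",np.round(p,3))
E
python3 - <<'E'
from h import *
s=bot.read_state();print(Ro.from_rotvec(s["tcp_rot"]).as_matrix().round(3))
a=np.radians(30)
for sg in(1,-1):
    go(np.array([.622,.1795,.068]),tool(YAW,a,sg),.18)
E
```

```text
[[-0.966  0.258 -0.   ]
 [ 0.258  0.966 -0.001]
 [ 0.    -0.001 -1.   ]]
t 0.3 shift [-0.9561 -0.7048  0.0577] turn [-0.076 -0.998 -0.278] tcp goal [0.545 0.188 0.202]
t 0.3 shift [-0.9561 -0.7048  0.0577] turn [-1.482  0.113  5.529] tcp goal [0.545 0.188 0.202]
```

Request:
step_arm([
  {"x":-0.3,"y":-0.2,"z":-0.15,"ax":-0.07,"ay":-0.998,"az":-0.278,"grip":-0.74},
  {"x":-0.3,"y":-0.2,"z":-0.15,"ax":-0.07,"ay":-0.998,"az":-0.278,"grip":-0.74},
  {"x":-0.3,"y":-0.2,"z":-0.15,"ax":-0.07,"ay":-0.998,"az":-0.278,"grip":-0.74},
  {"x":-0.75,"y":-0.66,"z":-0.15,"ax":-0.07,"ay":-0.998,"az":-0.278,"grip":-0.74},
  {"x":-0.75,"y":-0.66,"z":-0.15,"ax":-0.07,"ay":-0.998,"az":-0.278,"grip":-0.74},
  {"x":-0.75,"y":-0.66,"z":-0.15,"ax":-0.07,"ay":-0.998,"az":-0.278,"grip":-0.74},
  {"x":-0.75,"y":-0.66,"z":-0.15,"ax":-0.07,"ay":-0.998,"az":-0.278,"grip":-0.74},
  {"x":-0.75,"y":-0.66,"z":-0.15,"ax":-0.07,"ay":-0.998,"az":-0.278,"grip":-0.74},
  {"x":-0.75,"y":-0.66,"z":-0.15,"ax":-0.07,"ay":-0.998,"az":-0.278,"grip":-0.74},
  {"x":-0.75,"y":-0.66,"z":-0.15,"ax":-0.07,"ay":-0.998,"az":-0.278,"grip":-0.74},
  {"x":-0.75,"y":-0.66,"z":-0.15,"ax":-0.07,"ay":-0.998,"az":-0.278,"grip":-0.74},
])

```text
time: 1.4
tool_pos: [0.4526, 0.2324, 0.3071]
tcp_rot: [0.153, 2.613, -0.044]
wrist_force: [1.0, 0.5, 1.2]
width: 0.87
grip_force: 0.0
```

Run:
```python
from h import *
s=bot.read_state();print(s["tool_pos"].round(3),s["q"].round(2),s["width"])
go(np.array([.622,.1795,.068]),tool(YAW,np.radians(30),1),.16)
```

```text
[0.453 0.232 0.307] [ 0.67 -0.35  2.14 -0.44  1.01 -0.61] 0.8704032893674947
t 1.4 shift [-0.0624 -0.0655  0.3188] turn [-0.009  0.003 -0.007] tcp goal [0.555 0.187 0.185]
```

Request:
step_arm([
  {"x":-0.06,"y":-0.066,"z":0.1,"ax":-0.009,"ay":0.003,"az":-0.007},
  {"x":-0.062,"y":-0.066,"z":0.2,"ax":-0.009,"ay":0.003,"az":-0.007},
  {"x":-0.062,"y":-0.066,"z":0.319,"ax":-0.009,"ay":0.003,"az":-0.007},
  {"x":-0.062,"y":-0.066,"z":0.319,"ax":-0.009,"ay":0.003,"az":-0.007},
  {"x":-0.062,"y":-0.066,"z":0.319,"ax":-0.009,"ay":0.003,"az":-0.007},
  {"x":-0.062,"y":-0.066,"z":0.319,"ax":-0.009,"ay":0.003,"az":-0.007},
])

```text
validation failed for argument at $.se...
```

Run:
```python
from h import *
t=imaging.read_camera("top");s=imaging.read_camera("side")
cv2.imwrite("pics/c2.png",np.hstack([crop(t,110,110,160,200,2.5),crop(s,105,130,160,200,2.5)]))
go(np.array([.622,.1795,.068]),tool(YAW,np.radians(30),1),0)
```

```text
t 1.5 shift [-0.0641 -0.068   0.6389] turn [-0.008  0.001 -0.008] tcp goal [0.634 0.178 0.046]
```

View pics/c2.png

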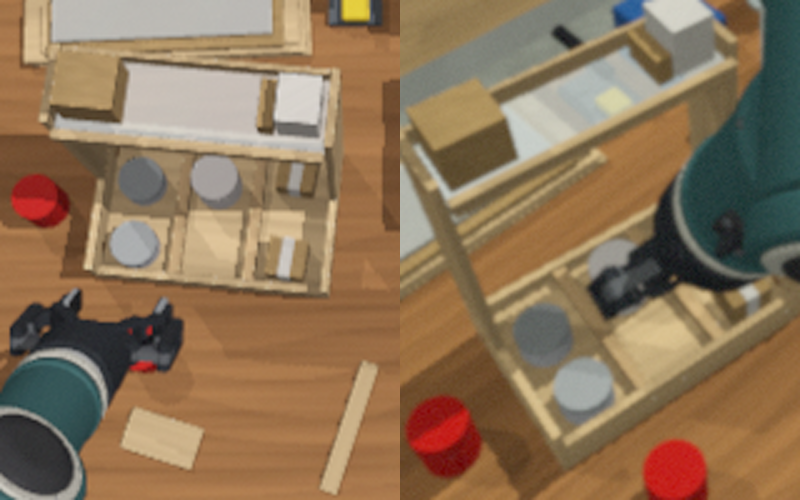

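The move was refused, so this picture is from before it: the gripper is still in front of the rack, at (100,330) in the top crop. I'll add "grip" to every row and send it again.

Request:
step_arm([
  {"x":-0.06,"y":-0.068,"z":0.1,"ax":-0.009,"ay":0.003,"az":-0.007,"grip":-0.74},
  {"x":-0.064,"y":-0.068,"z":0.2,"ax":-0.009,"ay":0.003,"az":-0.007,"grip":-0.74},
  {"x":-0.064,"y":-0.068,"z":0.319,"ax":-0.009,"ay":0.003,"az":-0.007,"grip":-0.74},
  {"x":-0.064,"y":-0.068,"z":0.319,"ax":-0.009,"ay":0.003,"az":-0.007,"grip":-0.74},
  {"x":-0.064,"y":-0.068,"z":0.319,"ax":-0.009,"ay":0.003,"az":-0.007,"grip":-0.74},
  {"x":-0.064,"y":-0.068,"z":0.319,"ax":-0.009,"ay":0.003,"az":-0.007,"grip":-0.74},
])

```text
time: 2.1
tool_pos: [0.5537, 0.1915, 0.1838]
tcp_rot: [0.139, 2.618, -0.038]
wrist_force: [0.1, -0.1, 0.3]
width: 0.866
grip_force: 0.0
```

Run:
```python
from h import *
t=imaging.read_camera("top");s=imaging.read_camera("side")
cv2.imwrite("pics/c3.png",np.hstack([crop(t,110,110,160,200,2.5),crop(s,105,130,160,200,2.5)]))
go(np.array([.622,.1795,.068]),tool(YAW,np.radians(30),1),0)
```

```text
t 2.2 shift [ 0.     -0.0113  0.323 ] turn [0.009 0.001 0.009] tcp goal [0.634 0.178 0.046]
```

View pics/c3.png

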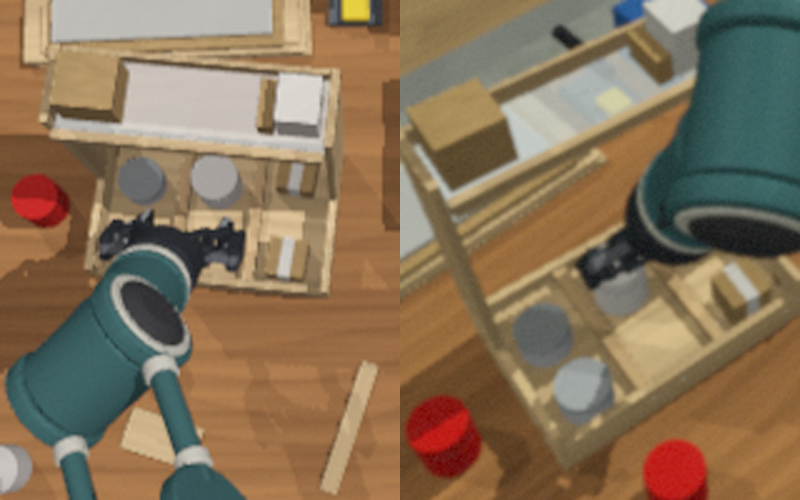

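The gripper is above the front of the middle lane, at about (185,240) in the top crop. It is a few mm left of the lane axis and clear of the shelf strip at y≈145. I'll correct the lateral offset and advance along the tool axis.

Request:
step_arm([
  {"x":0,"y":-0.011,"z":0.03,"ax":0.009,"ay":0,"az":0.009,"grip":-0.74},
  {"x":0,"y":-0.011,"z":0.1,"ax":0.009,"ay":0,"az":0.009,"grip":-0.74},
  {"x":0,"y":-0.011,"z":0.16,"ax":0.009,"ay":0,"az":0.009,"grip":-0.74},
  {"x":0,"y":-0.011,"z":0.22,"ax":0.009,"ay":0,"az":0.009,"grip":-0.74},
  {"x":0,"y":-0.011,"z":0.27,"ax":0.009,"ay":0,"az":0.009,"grip":-0.74},
  {"x":0,"y":-0.011,"z":0.3,"ax":0.009,"ay":0,"az":0.009,"grip":-0.74},
  {"x":0,"y":-0.011,"z":0.323,"ax":0.009,"ay":0,"az":0.009,"grip":-0.74},
  {"x":0,"y":-0.011,"z":0.323,"ax":0.009,"ay":0,"az":0.009,"grip":-0.74},
])

```text
time: 3.0
tool_pos: [0.6335, 0.1762, 0.043]
tcp_rot: [0.148, 2.618, -0.043]
wrist_force: [0.1, -0.6, -0.5]
width: 0.868
grip_force: 0.0
```

Run:
```python
from h import *
t=imaging.read_camera("top");s=imaging.read_camera("side")
cv2.imwrite("pics/c4.png",np.hstack([crop(t,125,120,100,150,4),crop(s,130,180,100,150,4)]))
go(np.array([.622,.1795,.068]),tool(YAW,np.radians(30),1),0)
```

```text
t 3.1 shift [-0.0022  0.003  -0.0024] turn [-0.004 -0.002 -0.001] tcp goal [0.634 0.178 0.046]
```

View pics/c4.png

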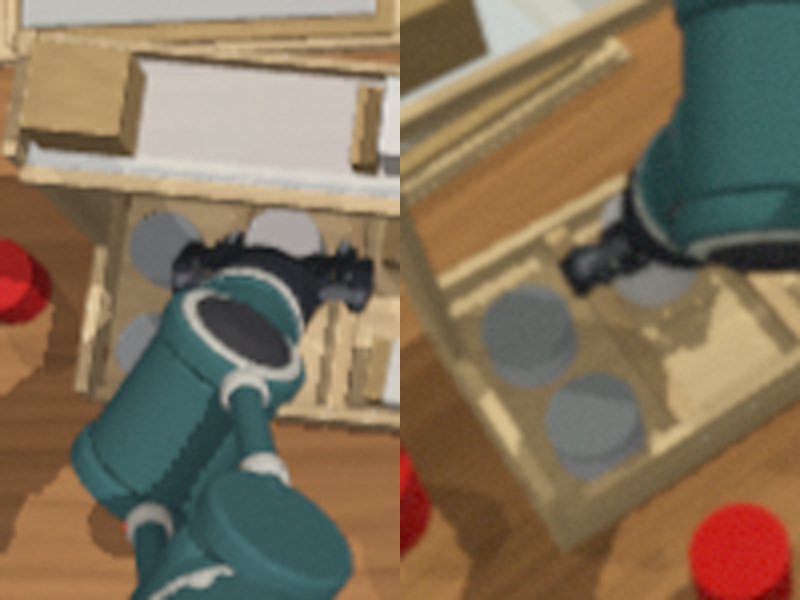

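The old pot (285,230 in the top crop) lies between the fingers, which are at about (240,245) and (345,255), and nothing has been disturbed. I'll grip it.

Request:
step_arm([
  {"z":-0.003,"y":0.003,"x":-0.002,"grip":-0.3},
  {"z":-0.003,"y":0.003,"x":-0.002,"grip":0},
  {"z":-0.003,"y":0.003,"x":-0.002,"grip":0.3},
  {"z":-0.003,"y":0.003,"x":-0.002,"grip":0.3},
  {"z":-0.003,"y":0.003,"x":-0.002,"grip":0.3},
  {"z":-0.003,"y":0.003,"x":-0.002,"grip":0.3},
], force=30)

```text
validation failed for argument at $.se...
```

Run:
```python
from h import *
s=bot.read_state();R=Ro.from_rotvec(s["tcp_rot"]);
print(rack(-57,0,0)*0+rack(-.057,0,0), s["width"]*85)
xr=Ro.from_euler('z',YAW).inv().apply(s["tool_pos"]-O);print("tcp in rack",xr)
for dx,dz in((0,.006),(-.083,.006),(-.084,0)):
    print(R.inv().apply(Ro.from_euler('z',YAW).apply([dx,-xr[1],dz]))/.5)
```

```text
[0.53885523 0.18435373 0.        ] 73.96061366018276
tcp in rack [0.03830587 0.00295599 0.04473297]
[-0.00599154 -0.00592856 -0.01038774]
[ 0.13786344 -0.00617174 -0.09322302]
[ 0.14558475 -0.00615807 -0.08382189]
```

Request:
step_arm([
  {"x":0,"y":0,"z":0,"ax":0,"ay":0,"az":0,"grip":-0.3},
  {"x":0,"y":0,"z":0,"ax":0,"ay":0,"az":0,"grip":0},
  {"x":0,"y":0,"z":0,"ax":0,"ay":0,"az":0,"grip":0.3},
  {"x":0,"y":0,"z":0,"ax":0,"ay":0,"az":0,"grip":0.3},
  {"x":0,"y":0,"z":0,"ax":0,"ay":0,"az":0,"grip":0.3},
  {"x":0,"y":0,"z":0,"ax":0,"ay":0,"az":0,"grip":0.3},
], force=30)

```text
time: 3.7
tool_pos: [0.6344, 0.1772, 0.0459]
tcp_rot: [0.147, 2.614, -0.04]
wrist_force: [-3.2, 0.7, 6.9]
width: 0.653
grip_force: 33.1
```

```bash
cat >> h.py <<'E'
def move(*ds):
    "scaled tool shifts for moves in rack axes from here"
    s=bot.read_state();R=Ro.from_rotvec(s["tcp_rot"])
    print("t",round(float(s["time"]),2),"tcp",s["tool_pos"].round(4),"rack",Ro.from_euler('z',YAW).inv().apply(s["tool_pos"]-O).round(4),"mm open",round(float(s["width"])*85,1),"gf",round(float(s["grip_force"]),1),"F",s["wrist_force"].round(1))
    for d in ds: print(d,(R.inv().apply(Ro.from_euler('z',YAW).apply(d))/.5).round(4))
E
python3 - <<'E'
from h import *
move((0,-.002,.006),(-.083,-.003,.006),(-.083,-.003,0))
E
```

```text
t 3.7 tcp [0.6344 0.1772 0.0459] rack [0.0388 0.0035 0.0459] mm open 55.5 gf 33.1 F [-3.2  0.7  6.9]
(0, -0.002, 0.006) [-0.006  -0.004  -0.0104]
(-0.083, -0.003, 0.006) [ 0.1377 -0.0062 -0.0935]
(-0.083, -0.003, 0) [ 0.1437 -0.0062 -0.0831]
```

Request:
step_arm([
  {"x":-0.006,"y":-0.004,"z":-0.01,"ax":0,"ay":0,"az":0,"grip":0.3},
  {"x":-0.006,"y":-0.004,"z":-0.01,"ax":0,"ay":0,"az":0,"grip":0.3},
  {"x":0.04,"y":-0.005,"z":-0.04,"ax":0,"ay":0,"az":0,"grip":0.3},
  {"x":0.08,"y":-0.006,"z":-0.062,"ax":0,"ay":0,"az":0,"grip":0.3},
  {"x":0.12,"y":-0.006,"z":-0.083,"ax":0,"ay":0,"az":0,"grip":0.3},
  {"x":0.12,"y":-0.006,"z":-0.083,"ax":0,"ay":0,"az":0,"grip":0.3},
  {"x":0.12,"y":-0.006,"z":-0.083,"ax":0,"ay":0,"az":0,"grip":0.3},
])

```text
time: 4.4
tool_pos: [0.5605, 0.1816, 0.0499]
tcp_rot: [0.147, 2.617, -0.042]
wrist_force: [-0.1, -0.2, -1.6]
width: 0.648
grip_force: 33.0
```

Run:
```python
from h import *
move((-.008,0,0),(-.01,0,0),(-.012,0,0),(-.014,0,0),(-.016,0,0),(0,0,-.005))
```

```text
t 4.4 tcp [0.5605 0.1816 0.0499] rack [-0.0352 -0.0003  0.0499] mm open 55.1 gf 33.0 F [-0.1 -0.2 -1.6]
(-0.008, 0, 0) [ 0.0139 -0.     -0.008 ]
(-0.01, 0, 0) [ 0.0173 -0.     -0.01  ]
(-0.012, 0, 0) [ 0.0208 -0.     -0.012 ]
(-0.014, 0, 0) [ 0.0243 -0.     -0.0139]
(-0.016, 0, 0) [ 0.0278 -0.     -0.0159]
(0, 0, -0.005) [0.005  0.     0.0087]
```

Request:
step_arm([
  {"x":0.009,"y":0,"z":-0.005,"ax":0,"ay":0,"az":0,"grip":0.3},
  {"x":0.012,"y":0,"z":-0.007,"ax":0,"ay":0,"az":0,"grip":0.3},
  {"x":0.014,"y":0,"z":-0.008,"ax":0,"ay":0,"az":0,"grip":0.3},
  {"x":0.014,"y":0,"z":-0.008,"ax":0,"ay":0,"az":0,"grip":0.3},
])

```text
time: 4.8
tool_pos: [0.5532, 0.1826, 0.0502]
tcp_rot: [0.148, 2.616, -0.042]
wrist_force: [-0.0, 0.2, -1.2]
width: 0.648
grip_force: 33.0
```

Run:
```python
from h import *
move((-.002,0,0))
```

```text
t 4.8 tcp [0.5532 0.1826 0.0502] rack [-0.0425 -0.0002  0.0502] mm open 55.1 gf 33.0 F [-0.   0.2 -1.2]
(-0.002, 0, 0) [ 0.0035 -0.     -0.002 ]
```

Request:
step_arm([
  {"x":0.003,"y":0,"z":-0.002,"ax":0,"ay":0,"az":0,"grip":0.3},
  {"x":0.003,"y":0,"z":-0.002,"ax":0,"ay":0,"az":0,"grip":0.3},
])

```text
time: 5.0
tool_pos: [0.5512, 0.1828, 0.0503]
tcp_rot: [0.148, 2.616, -0.042]
wrist_force: [0.8, -0.5, -2.9]
width: 0.65
grip_force: 33.0
```

Run:
```python
from h import *
move((-.002,0,0))
```

```text
t 5.0 tcp [0.5512 0.1828 0.0503] rack [-0.0446 -0.0002  0.0503] mm open 55.2 gf 33.0 F [ 0.8 -0.5 -2.9]
(-0.002, 0, 0) [ 0.0035 -0.     -0.002 ]
```

Request:
step_arm([
  {"x":0.0035,"y":0,"z":-0.002,"ax":0,"ay":0,"az":0,"grip":0.3},
  {"x":0.0035,"y":0,"z":-0.002,"ax":0,"ay":0,"az":0,"grip":0.3},
])

```text
time: 5.2
tool_pos: [0.549, 0.183, 0.0503]
tcp_rot: [0.148, 2.616, -0.042]
wrist_force: [0.4, 0.0, -1.2]
width: 0.644
grip_force: 33.0
```

Request:
step_arm([
  {"x":0.0035,"y":0,"z":-0.002,"ax":0,"ay":0,"az":0,"grip":0.3},
  {"x":0.0035,"y":0,"z":-0.002,"ax":0,"ay":0,"az":0,"grip":0.3},
])

```text
time: 5.4
tool_pos: [0.5481, 0.1833, 0.051]
tcp_rot: [0.147, 2.615, -0.042]
wrist_force: [4.9, -1.8, -4.5]
width: 0.649
grip_force: 34.1
```

Contact with the lip (Fx +4.9 N). I'll ease off slightly, lower the pot and release it.

Request:
step_arm([
  {"x":-0.001,"y":0,"z":0.001,"ax":0,"ay":0,"az":0,"grip":0.3},
  {"x":0.002,"y":0,"z":0.006,"ax":0,"ay":0,"az":0,"grip":0.3},
  {"x":0.003,"y":0,"z":0.009,"ax":0,"ay":0,"az":0,"grip":0.3},
  {"x":0.003,"y":0,"z":0.009,"ax":0,"ay":0,"az":0,"grip":0.3},
])

```text
time: 5.8
tool_pos: [0.5485, 0.1834, 0.0461]
tcp_rot: [0.148, 2.616, -0.041]
wrist_force: [-0.1, -0.1, 2.2]
width: 0.646
grip_force: 35.1
```

Run:
```python
from h import *
move((0,0,-.001))
```

```text
t 5.8 tcp [0.5485 0.1834 0.0461] rack [-0.0473  0.0002  0.0461] mm open 54.9 gf 35.1 F [-0.1 -0.1  2.2]
(0, 0, -0.001) [0.001  0.     0.0017]
```

Request:
step_arm([
  {"x":0,"y":0,"z":0,"ax":0,"ay":0,"az":0,"grip":-0.3},
  {"x":0,"y":0,"z":0,"ax":0,"ay":0,"az":0,"grip":-0.74},
  {"x":0,"y":0,"z":0,"ax":0,"ay":0,"az":0,"grip":-0.74},
  {"x":0,"y":0,"z":-0.04,"ax":0,"ay":0,"az":0,"grip":-0.74},
  {"x":0,"y":0,"z":-0.1,"ax":0,"ay":0,"az":0,"grip":-0.74},
  {"x":0,"y":0,"z":-0.2,"ax":0,"ay":0,"az":0,"grip":-0.74},
  {"x":0,"y":0,"z":-0.3,"ax":0,"ay":0,"az":0,"grip":-0.74},
  {"x":0,"y":0,"z":-0.36,"ax":0,"ay":0,"az":0,"grip":-0.74},
  {"x":0,"y":0,"z":-0.42,"ax":0,"ay":0,"az":0,"grip":-0.74},
  {"x":0,"y":0,"z":-0.42,"ax":0,"ay":0,"az":0,"grip":-0.74},
  {"x":0,"y":0,"z":-0.42,"ax":0,"ay":0,"az":0,"grip":-0.74},
])

```text
time: 6.9
tool_pos: [0.4442, 0.1957, 0.2282]
tcp_rot: [0.147, 2.615, -0.04]
wrist_force: [0.3, 0.3, -1.1]
width: 0.868
grip_force: 0.0
```

Run:
```python
from h import *
move((0,0,0))
t=imaging.read_camera("top");s=imaging.read_camera("side")
cv2.imwrite("pics/c5.png",np.hstack([crop(t,125,120,125,150,3.2),crop(s,130,180,125,150,3.2)]))
CY=np.radians(-.8)
go(np.array([.5183,-.2385,.158]),tool(CY,np.radians(30),1),.16)
```

```text
t 6.9 tcp [0.4442 0.1957 0.2282] rack [-0.1523  0.0007  0.2282] mm open 73.8 gf 0.0 F [ 0.3  0.3 -1.1]
(0, 0, 0) [0. 0. 0.]
t 7.0 shift [-0.1445 -0.8578 -0.0267] turn [-0.1   -0.008 -0.162] tcp goal [ 0.451 -0.238  0.275]
```

View pics/c5.png

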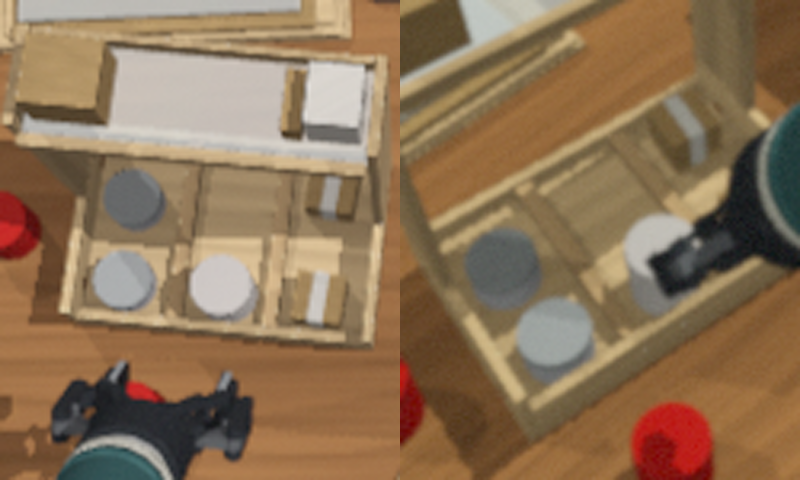

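The old pot stands upright at the front lip (lid at 221,285), and the tins and cartons have not moved. Next is the drawer.

Request:
step_arm([
  {"x":-0.06,"y":-0.1,"z":-0.08,"ax":-0.1,"ay":-0.008,"az":-0.16,"grip":-0.74},
  {"x":-0.14,"y":-0.86,"z":-0.04,"ax":-0.1,"ay":-0.008,"az":-0.16,"grip":-0.74},
  {"x":-0.14,"y":-0.86,"z":-0.04,"ax":-0.1,"ay":-0.008,"az":-0.16,"grip":-0.74},
  {"x":-0.14,"y":-0.86,"z":-0.04,"ax":-0.1,"ay":-0.008,"az":-0.16,"grip":-0.74},
  {"x":-0.14,"y":-0.86,"z":-0.04,"ax":-0.1,"ay":-0.008,"az":-0.16,"grip":-0.74},
  {"x":-0.14,"y":-0.86,"z":-0.04,"ax":-0.1,"ay":-0.008,"az":-0.16,"grip":-0.74},
  {"x":-0.14,"y":-0.86,"z":-0.04,"ax":-0.1,"ay":-0.008,"az":-0.16,"grip":-0.74},
  {"x":-0.14,"y":-0.86,"z":-0.04,"ax":-0.1,"ay":-0.008,"az":-0.16,"grip":-0.74},
  {"x":-0.14,"y":-0.86,"z":-0.04,"ax":-0.1,"ay":-0.008,"az":-0.16,"grip":-0.74},
  {"x":-0.14,"y":-0.86,"z":-0.04,"ax":-0.1,"ay":-0.008,"az":-0.16,"grip":-0.74},
  {"x":-0.14,"y":-0.86,"z":-0.04,"ax":-0.1,"ay":-0.008,"az":-0.16,"grip":-0.74},
  {"x":-0.14,"y":-0.86,"z":-0.04,"ax":-0.1,"ay":-0.008,"az":-0.16,"grip":-0.74},
])

```text
time: 8.2
tool_pos: [0.445, -0.2382, 0.2782]
tcp_rot: [0.025, 2.619, 0.001]
wrist_force: [-1.0, 0.1, -0.3]
width: 0.869
grip_force: 0.0
```

Run:
```python
from h import *
s=bot.read_state();print(s["tool_pos"],s["q"].round(2))
t=imaging.read_camera("top")
s=imaging.read_camera("side")
cv2.imwrite("pics/c6.png",np.hstack([crop(t,290,140,133,180,3),crop(s,270,100,133,180,3)]))
go(np.array([.5183,-.2385,.158]),tool(np.radians(-.8),np.radians(30),1),0)
```

```text
[ 0.44504939 -0.23821621  0.27819526] [-0.79 -0.37  2.21  0.44  0.97 -2.53]
t 8.3 shift [-0.0053 -0.0029  0.3322] turn [ 0.006  0.    -0.004] tcp goal [ 0.531 -0.239  0.136]
```

View pics/c6.png

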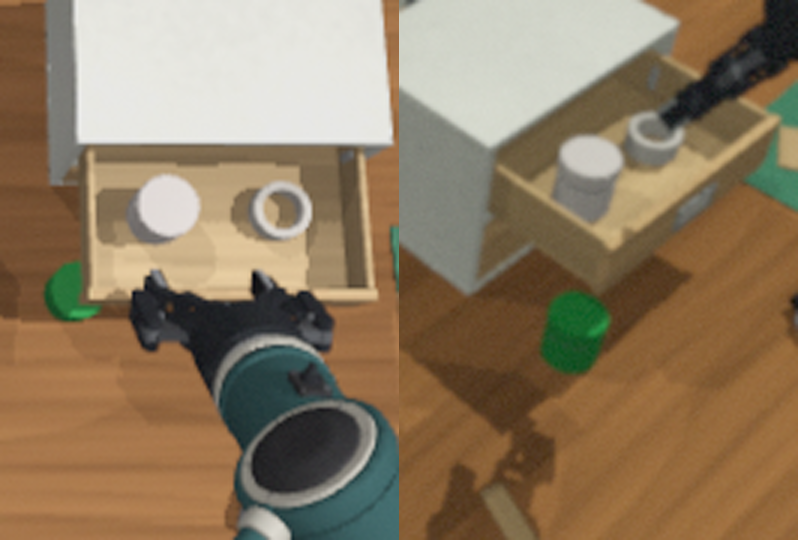

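The open gripper is in front of the new white pot (lid at 166,207). The tape roll is at (281,210) and the green pot at (75,290), outside the drawer. Joint 6 is at -2.53, near its limit of -2.55, so I'll yaw the grasp by -20°, which a round pot allows.

Run:
```python
from h import *
for b in(.14,.08,0): go(np.array([.5183,-.2385,.158]),tool(np.radians(-20),np.radians(30),1),b)
```

```text
t 8.3 shift [-0.0107  0.0358  0.0555] turn [ 0.326 -0.001  0.55 ] tcp goal [ 0.464 -0.219  0.258]
t 8.3 shift [-0.0079  0.0157  0.1738] turn [ 0.326 -0.001  0.55 ] tcp goal [ 0.492 -0.229  0.206]
t 8.3 shift [-0.0041 -0.0111  0.3315] turn [ 0.326 -0.001  0.55 ] tcp goal [ 0.53  -0.243  0.136]
```

Request:
step_arm([
  {"x":-0.011,"y":0.036,"z":0.03,"ax":0.163,"ay":0,"az":0.275,"grip":-0.74},
  {"x":-0.011,"y":0.036,"z":0.055,"ax":0.326,"ay":0,"az":0.55,"grip":-0.74},
  {"x":-0.011,"y":0.036,"z":0.055,"ax":0.326,"ay":0,"az":0.55,"grip":-0.74},
  {"x":-0.011,"y":0.036,"z":0.055,"ax":0.326,"ay":0,"az":0.55,"grip":-0.74},
  {"x":-0.011,"y":0.036,"z":0.055,"ax":0.326,"ay":0,"az":0.55,"grip":-0.74},
])

```text
time: 8.8
tool_pos: [0.4651, -0.2179, 0.2595]
tcp_rot: [0.446, 2.583, -0.123]
wrist_force: [0.7, 0.4, 0.1]
width: 0.87
grip_force: 0.0
```

Run:
```python
from h import *
print(bot.read_state()["q"].round(2))
for b in(.06,0): go(np.array([.5183,-.2385,.158]),tool(np.radians(-20),np.radians(30),1),b)
```

```text
[-0.56 -0.41  2.27  0.15  0.77 -1.87]
t 8.8 shift [ 0.003  -0.0026  0.1629] turn [0.003 0.004 0.013] tcp goal [ 0.502 -0.233  0.188]
t 8.8 shift [ 0.0033 -0.0027  0.2829] turn [0.003 0.004 0.013] tcp goal [ 0.53  -0.243  0.136]
```

Request:
step_arm([
  {"x":0.003,"y":-0.003,"z":0.06,"ax":0,"ay":0,"az":0,"grip":-0.74},
  {"x":0.003,"y":-0.003,"z":0.12,"ax":0,"ay":0,"az":0,"grip":-0.74},
  {"x":0.003,"y":-0.003,"z":0.16,"ax":0,"ay":0,"az":0,"grip":-0.74},
  {"x":0.003,"y":-0.003,"z":0.2,"ax":0,"ay":0,"az":0,"grip":-0.74},
  {"x":0.003,"y":-0.003,"z":0.24,"ax":0,"ay":0,"az":0,"grip":-0.74},
  {"x":0.003,"y":-0.003,"z":0.265,"ax":0,"ay":0,"az":0,"grip":-0.74},
  {"x":0.003,"y":-0.003,"z":0.283,"ax":0,"ay":0,"az":0,"grip":-0.74},
  {"x":0.003,"y":-0.003,"z":0.283,"ax":0,"ay":0,"az":0,"grip":-0.74},
])

```text
time: 9.6
tool_pos: [0.5295, -0.2453, 0.1356]
tcp_rot: [0.455, 2.583, -0.124]
wrist_force: [-0.4, 0.2, -0.5]
width: 0.868
grip_force: 0.0
```

Request:
step_arm([
  {"x":0,"y":0,"z":0,"ax":0,"ay":0,"az":0,"grip":-0.3},
  {"x":0,"y":0,"z":0,"ax":0,"ay":0,"az":0,"grip":0},
  {"x":0,"y":0,"z":0,"ax":0,"ay":0,"az":0,"grip":0.3},
  {"x":0,"y":0,"z":0,"ax":0,"ay":0,"az":0,"grip":0.3},
  {"x":0,"y":0,"z":0,"ax":0,"ay":0,"az":0,"grip":0.3},
  {"x":0,"y":0,"z":0,"ax":0,"ay":0,"az":0,"grip":0.3},
], force=30)

```text
time: 10.2
tool_pos: [0.5304, -0.2455, 0.1376]
tcp_rot: [0.455, 2.58, -0.125]
wrist_force: [-0.1, 1.6, 4.1]
width: 0.648
grip_force: 32.2
```

Run:
```python
from h import *
print(bot.read_state()["q"].round(2))
move((0,0,.02),(0,0,.16))
```

```text
[-0.53 -0.11  2.28  0.2   0.45 -1.91]
t 10.2 tcp [ 0.5304 -0.2455  0.1376] rack [-0.0175 -0.4281  0.1376] mm open 55.1 gf 32.2 F [-0.1  1.6  4.1]
(0, 0, 0.02) [-0.0201 -0.0001 -0.0346]
(0, 0, 0.16) [-0.1611 -0.0005 -0.2765]
```

Request:
step_arm([
  {"x":-0.02,"y":0,"z":-0.035,"ax":0,"ay":0,"az":0,"grip":0.3},
  {"x":-0.06,"y":0,"z":-0.104,"ax":0,"ay":0,"az":0,"grip":0.3},
  {"x":-0.1,"y":0,"z":-0.173,"ax":0,"ay":0,"az":0,"grip":0.3},
  {"x":-0.14,"y":0,"z":-0.242,"ax":0,"ay":0,"az":0,"grip":0.3},
  {"x":-0.14,"y":0,"z":-0.3,"ax":0,"ay":0,"az":0,"grip":0.3},
  {"x":-0.14,"y":0,"z":-0.3,"ax":0,"ay":0,"az":0,"grip":0.3},
])

```text
time: 10.8
tool_pos: [0.5172, -0.2408, 0.3072]
tcp_rot: [0.453, 2.574, -0.128]
wrist_force: [0.7, -0.1, -0.6]
width: 0.643
grip_force: 32.4
```

Run:
```python
from h import *
move((0,0,0))
R=tool(YAW,np.radians(30),1)
PAD=0
import h; h.PAD=0
go(rack(-.085,0,.26),R); go(rack(-.085,0,.125),R)
```

```text
t 10.8 tcp [ 0.5172 -0.2408  0.3072] rack [-0.0311 -0.4249  0.3072] mm open 54.6 gf 32.4 F [ 0.7 -0.1 -0.6]
(0, 0, 0) [0. 0. 0.]
t 10.8 shift [ 0.3092  0.8008 -0.076 ] turn [-0.234  0.019 -0.389] tcp goal [0.511 0.187 0.26 ]
t 10.8 shift [0.4466 0.8016 0.1564] turn [-0.234  0.019 -0.389] tcp goal [0.511 0.187 0.125]
```

Request:
step_arm([
  {"x":0.31,"y":0.8,"z":-0.076,"ax":-0.23,"ay":0.02,"az":-0.39,"grip":0.3},
  {"x":0.31,"y":0.8,"z":-0.076,"ax":-0.23,"ay":0.02,"az":-0.39,"grip":0.3},
  {"x":0.31,"y":0.8,"z":-0.076,"ax":-0.23,"ay":0.02,"az":-0.39,"grip":0.3},
  {"x":0.31,"y":0.8,"z":-0.076,"ax":-0.23,"ay":0.02,"az":-0.39,"grip":0.3},
  {"x":0.31,"y":0.8,"z":-0.076,"ax":-0.23,"ay":0.02,"az":-0.39,"grip":0.3},
  {"x":0.31,"y":0.8,"z":-0.076,"ax":-0.23,"ay":0.02,"az":-0.39,"grip":0.3},
  {"x":0.31,"y":0.8,"z":-0.076,"ax":-0.23,"ay":0.02,"az":-0.39,"grip":0.3},
  {"x":0.31,"y":0.8,"z":-0.076,"ax":-0.23,"ay":0.02,"az":-0.39,"grip":0.3},
  {"x":0.31,"y":0.8,"z":-0.076,"ax":-0.23,"ay":0.02,"az":-0.39,"grip":0.3},
  {"x":0.31,"y":0.8,"z":-0.076,"ax":-0.23,"ay":0.02,"az":-0.39,"grip":0.3},
  {"x":0.31,"y":0.8,"z":-0.076,"ax":-0.23,"ay":0.02,"az":-0.39,"grip":0.3},
  {"x":0.31,"y":0.8,"z":-0.076,"ax":-0.23,"ay":0.02,"az":-0.39,"grip":0.3},
])

```text
time: 12.0
tool_pos: [0.5084, 0.1871, 0.2544]
tcp_rot: [0.148, 2.625, -0.039]
wrist_force: [0.2, 0.1, -1.7]
width: 0.648
grip_force: 32.7
```

Run:
```python
from h import *
import h; h.PAD=0
move((0,0,0));print(bot.read_state()["q"].round(2))
R=tool(YAW,np.radians(30),1)
for x,z in((-.085,.125),(.02,.125)): go(rack(x,0,z),R)
```

```text
t 12.0 tcp [0.5084 0.1871 0.2544] rack [-0.0876 -0.0006  0.2544] mm open 55.1 gf 32.7 F [ 0.2  0.1 -1.7]
(0, 0, 0) [0. 0. 0.]
[ 0.48 -0.27  2.18 -0.38  0.84 -0.77]
t 12.0 shift [0.1226 0.0013 0.228 ] turn [-0.001 -0.02  -0.002] tcp goal [0.511 0.187 0.125]
t 12.0 shift [-0.0604  0.0016  0.3311] turn [-0.001 -0.02  -0.002] tcp goal [0.615 0.176 0.125]
```

Request:
step_arm([
  {"x":0.06,"y":0.001,"z":0.11,"ax":0,"ay":-0.01,"az":0,"grip":0.3},
  {"x":0.12,"y":0.001,"z":0.225,"ax":0,"ay":-0.01,"az":0,"grip":0.3},
  {"x":0.12,"y":0.001,"z":0.225,"ax":0,"ay":-0.01,"az":0,"grip":0.3},
  {"x":0.12,"y":0.001,"z":0.225,"ax":0,"ay":-0.01,"az":0,"grip":0.3},
  {"x":0.08,"y":0.001,"z":0.25,"ax":0,"ay":-0.01,"az":0,"grip":0.3},
  {"x":0.03,"y":0.001,"z":0.28,"ax":0,"ay":-0.01,"az":0,"grip":0.3},
  {"x":-0.02,"y":0.001,"z":0.308,"ax":0,"ay":-0.01,"az":0,"grip":0.3},
  {"x":-0.06,"y":0.001,"z":0.331,"ax":0,"ay":-0.01,"az":0,"grip":0.3},
  {"x":-0.06,"y":0.001,"z":0.331,"ax":0,"ay":-0.01,"az":0,"grip":0.3},
])

```text
time: 12.9
tool_pos: [0.6211, 0.1759, 0.1311]
tcp_rot: [0.152, 2.611, -0.035]
wrist_force: [1.3, -0.0, -1.0]
width: 0.646
grip_force: 32.8
```

Run:
```python
from h import *
t=imaging.read_camera("top");s=imaging.read_camera("side")
cv2.imwrite("pics/c7.png",np.hstack([crop(t,125,120,125,150,3.2),crop(s,130,170,125,150,3.2)]))
move((0,0,-.07),(0,0,-.077),(.003,0,-.07),(-.006,0,0))
```

```text
t 13.0 tcp [0.6176 0.1758 0.129 ] rack [0.0222 0.0003 0.129 ] mm open 55.4 gf 32.8 F [-0.8  0.2 -1.7]
(0, 0, -0.07) [ 0.0699 -0.0004  0.1213]
(0, 0, -0.077) [ 0.0769 -0.0004  0.1334]
(0.003, 0, -0.07) [ 0.0647 -0.0003  0.1243]
(-0.006, 0, 0) [ 0.0104 -0.     -0.006 ]
```

View pics/c7.png

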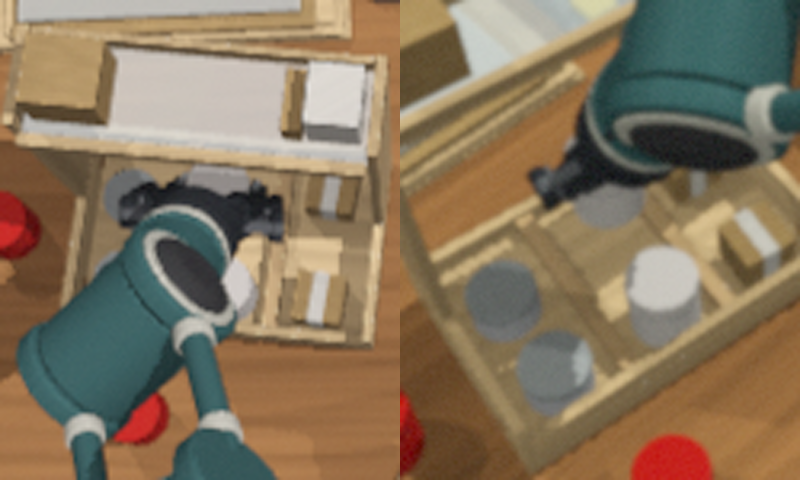

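The new pot hangs under the shelf edge, behind the old one, which shows at (662,290) in the side crop. I'll lower it vertically.

Request:
step_arm([
  {"x":0.025,"y":0,"z":0.044,"ax":0,"ay":0,"az":0,"grip":0.3},
  {"x":0.05,"y":0,"z":0.088,"ax":0,"ay":0,"az":0,"grip":0.3},
  {"x":0.066,"y":0,"z":0.116,"ax":0,"ay":0,"az":0,"grip":0.3},
  {"x":0.076,"y":0,"z":0.132,"ax":0,"ay":0,"az":0,"grip":0.3},
  {"x":0.076,"y":0,"z":0.132,"ax":0,"ay":0,"az":0,"grip":0.3},
  {"x":0.076,"y":0,"z":0.132,"ax":0,"ay":0,"az":0,"grip":0.3},
])

```text
time: 13.6
tool_pos: [0.6158, 0.177, 0.0514]
tcp_rot: [0.147, 2.617, -0.037]
wrist_force: [0.2, 0.7, -0.9]
width: 0.649
grip_force: 32.8
```

Run:
```python
from h import *
move((-.004,0,0),(0,0,-.002))
```

```text
t 13.6 tcp [0.6158 0.177  0.0514] rack [0.0202 0.0012 0.0514] mm open 55.1 gf 32.8 F [ 0.2  0.7 -0.9]
(-0.004, 0, 0) [ 0.0069 -0.     -0.004 ]
(0, 0, -0.002) [ 0.002  -0.      0.0035]
```

Request:
step_arm([
  {"x":0.0045,"y":0,"z":-0.0025,"ax":0,"ay":0,"az":0,"grip":0.3},
  {"x":0.0085,"y":0,"z":-0.005,"ax":0,"ay":0,"az":0,"grip":0.3},
  {"x":0.0085,"y":0,"z":-0.005,"ax":0,"ay":0,"az":0,"grip":0.3},
])

```text
time: 13.9
tool_pos: [0.6111, 0.1777, 0.0515]
tcp_rot: [0.148, 2.616, -0.037]
wrist_force: [0.3, 0.4, -1.4]
width: 0.642
grip_force: 32.8
```

Request:
step_arm([
  {"x":0.0035,"y":0,"z":-0.002,"ax":0,"ay":0,"az":0,"grip":0.3},
  {"x":0.0035,"y":0,"z":-0.002,"ax":0,"ay":0,"az":0,"grip":0.3},
])

```text
time: 14.1
tool_pos: [0.6089, 0.1778, 0.0508]
tcp_rot: [0.148, 2.617, -0.037]
wrist_force: [0.5, 0.3, -1.3]
width: 0.648
grip_force: 32.8
```

Run:
```python
from h import *
move((-.002,0,0),(0,0,-.002))
```

```text
t 14.1 tcp [0.6089 0.1778 0.0508] rack [0.0133 0.0013 0.0508] mm open 55.1 gf 32.8 F [ 0.5  0.3 -1.3]
(-0.002, 0, 0) [ 0.0035 -0.     -0.002 ]
(0, 0, -0.002) [ 0.002  -0.      0.0035]
```

Request:
step_arm([
  {"x":0.0035,"y":0,"z":-0.002,"ax":0,"ay":0,"az":0,"grip":0.3},
  {"x":0.0035,"y":0,"z":-0.002,"ax":0,"ay":0,"az":0,"grip":0.3},
])

```text
time: 14.3
tool_pos: [0.6068, 0.178, 0.0505]
tcp_rot: [0.148, 2.618, -0.037]
wrist_force: [0.5, -0.6, -1.5]
width: 0.647
grip_force: 32.8
```

Request:
step_arm([
  {"x":0.0025,"y":0,"z":-0.0015,"ax":0,"ay":0,"az":0,"grip":0.3},
  {"x":0.0025,"y":0,"z":-0.0015,"ax":0,"ay":0,"az":0,"grip":0.3},
])

```text
time: 14.5
tool_pos: [0.6062, 0.1784, 0.0512]
tcp_rot: [0.147, 2.616, -0.036]
wrist_force: [2.4, -0.5, -4.1]
width: 0.648
grip_force: 32.7
```

Contact with the old pot (Fx +2.4 N). I'll ease off about 1 mm and lower to the floor.

Request:
step_arm([
  {"x":-0.0015,"y":0,"z":0.001,"ax":0,"ay":0,"az":0,"grip":0.3},
  {"x":0.0005,"y":0,"z":0.005,"ax":0,"ay":0,"az":0,"grip":0.3},
  {"x":0.0015,"y":0,"z":0.0065,"ax":0,"ay":0,"az":0,"grip":0.3},
  {"x":0.0015,"y":0,"z":0.0065,"ax":0,"ay":0,"az":0,"grip":0.3},
])

```text
time: 14.9
tool_pos: [0.6065, 0.178, 0.0478]
tcp_rot: [0.148, 2.617, -0.038]
wrist_force: [-2.4, 0.0, 3.5]
width: 0.643
grip_force: 33.4
```

Run:
```python
from h import *
move((0,0,-.001))
```

```text
t 14.9 tcp [0.6065 0.178  0.0478] rack [0.011  0.0012 0.0478] mm open 54.7 gf 33.4 F [-2.4  0.   3.5]
(0, 0, -0.001) [ 0.001  -0.      0.0017]
```

Request:
step_arm([
  {"x":0,"y":0,"z":0,"ax":0,"ay":0,"az":0,"grip":-0.3},
  {"x":0,"y":0,"z":0,"ax":0,"ay":0,"az":0,"grip":-0.74},
  {"x":0,"y":0,"z":0,"ax":0,"ay":0,"az":0,"grip":-0.74},
  {"x":0,"y":0,"z":-0.03,"ax":0,"ay":0,"az":0,"grip":-0.74},
  {"x":0,"y":0,"z":-0.08,"ax":0,"ay":0,"az":0,"grip":-0.74},
  {"x":0,"y":0,"z":-0.15,"ax":0,"ay":0,"az":0,"grip":-0.74},
  {"x":0,"y":0,"z":-0.25,"ax":0,"ay":0,"az":0,"grip":-0.74},
  {"x":0,"y":0,"z":-0.33,"ax":0,"ay":0,"az":0,"grip":-0.74},
  {"x":0,"y":0,"z":-0.42,"ax":0,"ay":0,"az":0,"grip":-0.74},
  {"x":0,"y":0,"z":-0.45,"ax":0,"ay":0,"az":0,"grip":-0.74},
  {"x":0,"y":0,"z":-0.45,"ax":0,"ay":0,"az":0,"grip":-0.74},
])

```text
time: 16.0
tool_pos: [0.4963, 0.1916, 0.2467]
tcp_rot: [0.147, 2.611, -0.032]
wrist_force: [0.1, -0.2, 0.5]
width: 0.869
grip_force: 0.0
```

Run:
```python
from h import *
import h; h.PAD=0
t=imaging.read_camera("top");s=imaging.read_camera("side")
cv2.imwrite("pics/c8.png",np.hstack([crop(t,125,120,125,150,3.2),crop(s,130,170,125,150,3.2)]))
R=tool(np.radians(-15),np.radians(30),1)
for p in([.40,-.1,.26],[.395,-.29,.22],[.395,-.29,.148]): go(np.array(p),R)
```

```text
t 16.1 shift [ 0.0897 -0.5981 -0.0934] turn [ 0.145 -0.006  0.246] tcp goal [ 0.4  -0.1   0.26]
t 16.1 shift [ 0.101  -0.977  -0.0084] turn [ 0.145 -0.006  0.246] tcp goal [ 0.395 -0.29   0.22 ]
t 16.1 shift [ 0.1726 -0.9772  0.1166] turn [ 0.145 -0.006  0.246] tcp goal [ 0.395 -0.29   0.148]
```

View pics/c8.png

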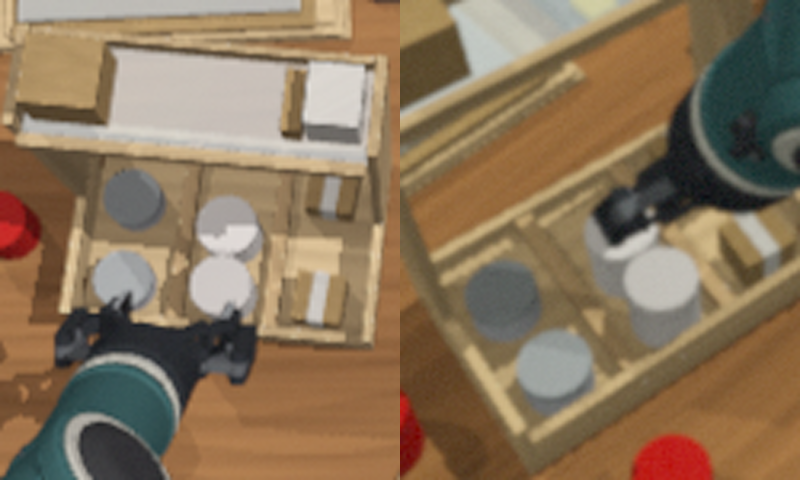

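Both pots stand upright and close together in the middle lane: lids at (221,285) and (229,226) in the top crop. The neighbours are undisturbed. Next I'll shut the fingers and push the drawer home.

Request:
step_arm([
  {"x":0.09,"y":-0.1,"z":-0.09,"ax":0.05,"ay":0,"az":0.08,"grip":-0.74},
  {"x":0.09,"y":-0.6,"z":-0.09,"ax":0.24,"ay":0,"az":0.42,"grip":1},
  {"x":0.09,"y":-0.6,"z":-0.09,"ax":0.24,"ay":0,"az":0.42,"grip":1},
  {"x":0.09,"y":-0.6,"z":-0.09,"ax":0.24,"ay":0,"az":0.42,"grip":1},
  {"x":0.09,"y":-0.6,"z":-0.09,"ax":0.24,"ay":0,"az":0.42,"grip":1},
  {"x":0.09,"y":-0.6,"z":-0.09,"ax":0.24,"ay":0,"az":0.42,"grip":1},
  {"x":0.09,"y":-0.6,"z":-0.09,"ax":0.24,"ay":0,"az":0.42,"grip":1},
  {"x":0.09,"y":-0.6,"z":-0.09,"ax":0.24,"ay":0,"az":0.42,"grip":1},
  {"x":0.09,"y":-0.6,"z":-0.09,"ax":0.24,"ay":0,"az":0.42,"grip":1},
  {"x":0.09,"y":-0.6,"z":-0.09,"ax":0.24,"ay":0,"az":0.42,"grip":1},
])

```text
time: 17.1
tool_pos: [0.4005, -0.1003, 0.2573]
tcp_rot: [0.478, 2.586, -0.124]
wrist_force: [0.4, 0.5, -0.4]
width: -0.0
grip_force: 0.0
```

Run:
```python
from h import *
import h; h.PAD=0
print(bot.read_state()["q"].round(2))
R=tool(np.radians(-25),np.radians(30),1)
for p in([.395,-.29,.24],[.395,-.29,.148]): go(np.array(p),R)
```

```text
[-0.27 -0.67  2.4  -0.06  0.89 -1.45]
t 17.1 shift [-0.0919 -0.3585  0.0915] turn [ 0.071 -0.012  0.117] tcp goal [ 0.395 -0.29   0.24 ]
t 17.1 shift [-0.0009 -0.3588  0.2514] turn [ 0.071 -0.012  0.117] tcp goal [ 0.395 -0.29   0.148]
```

Request:
step_arm([
  {"x":-0.09,"y":-0.36,"z":0.09,"ax":0.07,"ay":-0.012,"az":0.117,"grip":1},
  {"x":-0.09,"y":-0.36,"z":0.09,"ax":0.07,"ay":-0.012,"az":0.117,"grip":1},
  {"x":-0.09,"y":-0.36,"z":0.09,"ax":0.07,"ay":-0.012,"az":0.117,"grip":1},
  {"x":-0.09,"y":-0.36,"z":0.09,"ax":0.07,"ay":-0.012,"az":0.117,"grip":1},
  {"x":-0.09,"y":-0.36,"z":0.09,"ax":0.07,"ay":-0.012,"az":0.117,"grip":1},
  {"x":0,"y":-0.36,"z":0.25,"ax":0.07,"ay":-0.012,"az":0.117,"grip":1},
  {"x":0,"y":-0.36,"z":0.25,"ax":0.07,"ay":-0.012,"az":0.117,"grip":1},
  {"x":0,"y":-0.36,"z":0.25,"ax":0.07,"ay":-0.012,"az":0.117,"grip":1},
  {"x":0,"y":-0.36,"z":0.25,"ax":0.07,"ay":-0.012,"az":0.117,"grip":1},
])

```text
time: 18.0
tool_pos: [0.3951, -0.2888, 0.1493]
tcp_rot: [0.565, 2.564, -0.149]
wrist_force: [0.2, -0.5, 1.0]
width: 0.002
grip_force: 0.0
```

```bash
cat >> h.py <<'E'
def wmove(*ds):
    s=bot.read_state();R=Ro.from_rotvec(s["tcp_rot"]);print(s["tool_pos"].round(4),s["q"].round(2),s["wrist_force"].round(1))
    for d in ds: print(d,(R.inv().apply(d)/.5).round(4))
E
python3 - <<'E'
from h import *
wmove((.03,0,0),(.1,0,0),(.135,0,0),(.15,0,0))
t=imaging.read_camera("top");s=imaging.read_camera("side")
cv2.imwrite("pics/c9.png",np.hstack([crop(t,290,140,133,150,3),crop(s,270,100,133,150,3)]))
E
```

```text
[ 0.3951 -0.2888  0.1493] [-0.82 -0.34  2.43  0.35  0.58 -2.2 ] [ 0.2 -0.5  1. ]
(0.03, 0, 0) [-0.0471  0.0252  0.0273]
(0.1, 0, 0) [-0.1571  0.084   0.0909]
(0.135, 0, 0) [-0.212   0.1134  0.1228]
(0.15, 0, 0) [-0.2356  0.126   0.1364]
```

View pics/c9.png

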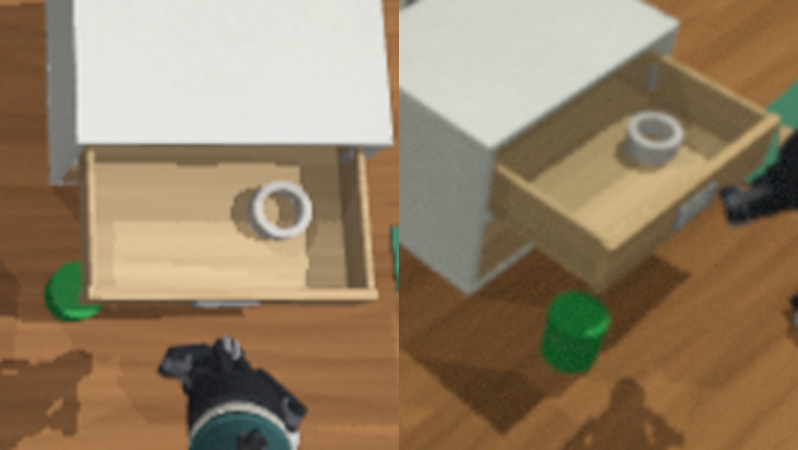

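The shut fingers, at (230,345) in the top crop, stand in front of the drawer's label, and the tape roll is alone in the drawer. I'll push steadily along +x.

Request:
step_arm([
  {"x":-0.024,"y":0.0126,"z":0.0136,"ax":0,"ay":0,"az":0,"grip":1},
  {"x":-0.039,"y":0.021,"z":0.0227,"ax":0,"ay":0,"az":0,"grip":1},
  {"x":-0.055,"y":0.0294,"z":0.0318,"ax":0,"ay":0,"az":0,"grip":1},
  {"x":-0.071,"y":0.0378,"z":0.041,"ax":0,"ay":0,"az":0,"grip":1},
  {"x":-0.086,"y":0.0462,"z":0.05,"ax":0,"ay":0,"az":0,"grip":1},
  {"x":-0.102,"y":0.0546,"z":0.059,"ax":0,"ay":0,"az":0,"grip":1},
  {"x":-0.118,"y":0.063,"z":0.068,"ax":0,"ay":0,"az":0,"grip":1},
  {"x":-0.133,"y":0.0714,"z":0.077,"ax":0,"ay":0,"az":0,"grip":1},
  {"x":-0.149,"y":0.08,"z":0.086,"ax":0,"ay":0,"az":0,"grip":1},
  {"x":-0.165,"y":0.088,"z":0.0955,"ax":0,"ay":0,"az":0,"grip":1},
  {"x":-0.18,"y":0.0966,"z":0.1045,"ax":0,"ay":0,"az":0,"grip":1},
  {"x":-0.196,"y":0.105,"z":0.1136,"ax":0,"ay":0,"az":0,"grip":1},
])

```text
time: 19.3
tool_pos: [0.5199, -0.2914, 0.15]
tcp_rot: [0.569, 2.561, -0.152]
wrist_force: [-2.3, -0.9, -0.1]
width: 0.004
grip_force: 0.7
```

Run:
```python
from h import *
wmove((.01,0,0),(.02,0,0),(.03,0,0))
```

```text
[ 0.5199 -0.2914  0.15  ] [-0.6  -0.1   2.25  0.18  0.48 -1.87] [-2.3 -0.9 -0.1]
(0.01, 0, 0) [-0.0157  0.0085  0.0091]
(0.02, 0, 0) [-0.0313  0.0169  0.0182]
(0.03, 0, 0) [-0.047   0.0254  0.0273]
```

Request:
step_arm([
  {"x":-0.008,"y":0.004,"z":0.0045,"ax":0,"ay":0,"az":0,"grip":1},
  {"x":-0.0157,"y":0.0085,"z":0.0091,"ax":0,"ay":0,"az":0,"grip":1},
  {"x":-0.0235,"y":0.0127,"z":0.0137,"ax":0,"ay":0,"az":0,"grip":1},
  {"x":-0.0313,"y":0.0169,"z":0.0182,"ax":0,"ay":0,"az":0,"grip":1},
  {"x":-0.039,"y":0.021,"z":0.0227,"ax":0,"ay":0,"az":0,"grip":1},
])

```text
time: 19.8
tool_pos: [0.5443, -0.2915, 0.1502]
tcp_rot: [0.569, 2.561, -0.152]
wrist_force: [-1.1, -1.4, -0.4]
width: -0.001
grip_force: 0.6
```

Request:
step_arm([
  {"x":-0.004,"y":0.002,"z":0.0023,"ax":0,"ay":0,"az":0,"grip":1},
  {"x":-0.008,"y":0.004,"z":0.0045,"ax":0,"ay":0,"az":0,"grip":1},
])

```text
time: 20.0
tool_pos: [0.5491, -0.2915, 0.1501]
tcp_rot: [0.569, 2.562, -0.152]
wrist_force: [-4.8, -0.5, 0.7]
width: -0.002
grip_force: 2.1
```

Run:
```python
from h import *
wmove((.003,0,0))
```

```text
[ 0.5491 -0.2915  0.1501] [-0.56 -0.05  2.2   0.14  0.47 -1.81] [-4.8 -0.5  0.7]
(0.003, 0, 0) [-0.0047  0.0025  0.0027]
```

Request:
step_arm([
  {"x":-0.0047,"y":0.0025,"z":0.0027,"ax":0,"ay":0,"az":0,"grip":1},
  {"x":-0.0094,"y":0.005,"z":0.0055,"ax":0,"ay":0,"az":0,"grip":1},
])

```text
time: 20.2
tool_pos: [0.5543, -0.2916, 0.1499]
tcp_rot: [0.569, 2.563, -0.152]
wrist_force: [-6.6, -2.0, 3.6]
width: -0.002
grip_force: 3.6
```

Request:
step_arm([
  {"x":-0.003,"y":0.0017,"z":0.0018,"ax":0,"ay":0,"az":0,"grip":1},
  {"x":-0.006,"y":0.0034,"z":0.0036,"ax":0,"ay":0,"az":0,"grip":1},
])

```text
time: 20.4
tool_pos: [0.5588, -0.2917, 0.1502]
tcp_rot: [0.569, 2.561, -0.152]
wrist_force: [-1.5, -0.7, -0.2]
width: -0.003
grip_force: 0.7
```

Request:
step_arm([
  {"x":-0.003,"y":0.0017,"z":0.0018,"ax":0,"ay":0,"az":0,"grip":1},
  {"x":-0.003,"y":0.0017,"z":0.0018,"ax":0,"ay":0,"az":0,"grip":1},
])

```text
time: 20.6
tool_pos: [0.5614, -0.2915, 0.1503]
tcp_rot: [0.569, 2.561, -0.152]
wrist_force: [-0.2, 1.2, 0.4]
width: -0.003
grip_force: 0.2
```

The force rose and then dropped, so the drawer is past the catch and drawn home. I'll follow on a little to confirm a hard stop.

Request:
step_arm([
  {"x":-0.003,"y":0.0017,"z":0.0018,"ax":0,"ay":0,"az":0,"grip":1},
  {"x":-0.006,"y":0.0034,"z":0.0036,"ax":0,"ay":0,"az":0,"grip":1},
])

```text
time: 20.8
tool_pos: [0.5631, -0.2914, 0.1497]
tcp_rot: [0.568, 2.565, -0.153]
wrist_force: [-25.1, -0.0, 14.9]
width: -0.004
grip_force: 12.1
```

Request:
step_arm([
  {"x":-0.003,"y":0.0017,"z":0.0018,"ax":0,"ay":0,"az":0,"grip":1},
  {"x":-0.003,"y":0.0017,"z":0.0018,"ax":0,"ay":0,"az":0,"grip":1},
])

```text
time: 21.0
tool_pos: [0.5633, -0.2914, 0.1496]
tcp_rot: [0.569, 2.568, -0.153]
wrist_force: [-27.3, 1.5, 18.2]
width: 0.002
grip_force: 14.2
```

Hard stop, so the drawer is home. I'll back away along -x, then up.

Request:
step_arm([
  {"x":0.03,"y":-0.016,"z":-0.017,"ax":0,"ay":0,"az":0,"grip":1},
  {"x":0.1,"y":-0.054,"z":-0.06,"ax":0,"ay":0,"az":0,"grip":1},
  {"x":0.16,"y":-0.085,"z":-0.1,"ax":0,"ay":0,"az":0,"grip":1},
  {"x":0.16,"y":-0.085,"z":-0.16,"ax":0,"ay":0,"az":0,"grip":1},
  {"x":0.16,"y":-0.085,"z":-0.16,"ax":0,"ay":0,"az":0,"grip":1},
  {"x":0.16,"y":-0.085,"z":-0.16,"ax":0,"ay":0,"az":0,"grip":1},
])

```text
time: 21.6
tool_pos: [0.4506, -0.2844, 0.1806]
tcp_rot: [0.568, 2.558, -0.154]
wrist_force: [-0.2, -0.3, 0.4]
width: -0.005
grip_force: 0.0
```

Run:
```python
from h import *
wmove((0,0,0))
t=imaging.read_camera("top");s=imaging.read_camera("side")
cv2.imwrite("pics/c10.png",np.vstack([np.hstack([crop(t,125,130,133,100,3),crop(t,300,130,133,100,3)]),np.hstack([crop(s,135,205,133,100,3),crop(s,240,90,133,100,3)])]))
```

```text
[ 0.4506 -0.2844  0.1806] [-0.69 -0.28  2.33  0.23  0.59 -1.99] [-0.2 -0.3  0.4]
(0, 0, 0) [0. 0. 0.]
```

View pics/c10.png

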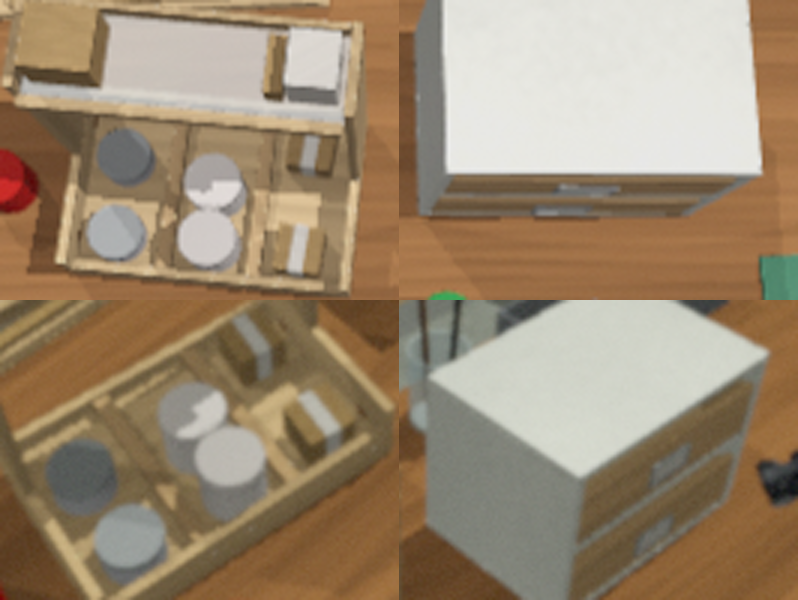

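The drawer is flush, with its label at (670,460) in the side crop. Both pots stand upright in the middle lane: the old one at the lip with its lid at (207,240), the new one behind at (213,182). The tins and cartons are at their first pixel positions and the robot is clear.

```bash
python3 -c "
from workcell import bot
print(bot.finish_job())"
```

```text
the job is handed in; nothing more can be done
None
```

The job is handed in at about 22 s of the 72 s allowed: the old pot stands at the front lip with the fresh pot upright close behind it, the drawer is home past its catch, and the tins and cartons were left where they were.

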